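# Feed one dressing stick from the sprung magazine to the rest

## Robot

A 6-joint arm with a two-finger parallel gripper is mounted at the origin on the work surface. World frame = base frame: x ahead of the robot, y to its left, z up, the work surface at z = 0. Lengths are in m, angles in degrees, forces in N, time in s.
With the tool pointing down it reaches from about 0.3 to 0.75 m from the base axis. Payload 8.5 kg.
Tool frame: the origin (TCP) lies at the very end of the fingers, on their centre line; the grasp point (between the pads) lies 19 mm behind it; z points along the fingers, y is the line along which they close (so a half turn about z gives the same grasp; the last joint's range is limited). The gripper opens to 85 mm and grips with 20 to 120 N. Pads are 22 mm wide; open, the fingers measure 114 mm over their backs; the gripper's body (76 mm by 85 mm) begins 54 mm behind the grasp point. The pads swing forward as they close: fully open they stand 13 mm farther back than shut.
Start: joints at [-81.205, 21.807, 74.336, -0, 83.858, -12.336], TCP at [0.198, -0.513, 0.231] pointing down, gripper open.
Joint ranges: [-178.18, 178.18], [-50.72, 133.34], [12.68, 142.11], [-81.47, 261.47], [9.98, 163.14], [-165.26, 165.26]. Speed limits (degrees/s): [136.94, 136.94, 180, 180, 180, 180].

## Interface

Orientations are given as a 3x3 rotation matrix whose columns are the frame's x, y, z axes.
In Python, from rig import observe, cams, ticket gives the robot as it stands.
- The arm moves only by the tool move_arm, never from a script. Its arguments are lists of equal length, an entry for each row: "jaw": the finger opening in cm, from 0 to 8.54; "dp": the shift along the tool's x, y, z in cm, a list of three; "turn": the turn, a rotation vector about the tool's x, y, z in rad, a list of three. In form: {"jaw": [jaw, ...], "dp": [[tx, ty, tz], ...], "turn": [[wx, wy, wz], ...]}. A call has 1 to 12 rows; each row shifts and turns the commanded pose from where the row before left it, along the tool's axes as they then stand; what a row does not reach is not made up. A row lasts 1/12 s, in which the tool goes at most 41.7 mm and 7.16 degrees, less where a joint would pass 70% of its speed; a pose out of reach is approached as far as the arm can. A call is refused whole if a number of a shift passes 4.17 or a number of a turn 0.125, either way. A call with a gripper value outside its range is refused whole. The fingers move at their own pace and stop on an object; "force" is the grip in N (left out, the last holds). Time passes only in rows, so rows that do not move let the fingers close. It gives the time, the measured TCP pose, the force, the opening and the grip force at its end, in the units of the state.
- observe(): the state, without advancing time (a new reading comes with each control period).
- cams.get_image(name): name is "side" or "top" or "wrist"; returns (picture, depth): 480x640x3 uint8, red, green, blue; 480x640 float32, m along the optical axis (not along the pixel's ray), 0 where there is no reading.
- cams.calibration(name): a dict with "vertical_fov" (degrees; the focal length in pixels is half the picture's height over the tangent of half this angle, whatever the lens; pixels are square), "cx", "cy" (the principal point, pixels), "view" (4x4, takes a point from world to camera coordinates); the wrist camera has in their place "tool_from_camera" (4x4, takes a point from camera to tool coordinates, whose origin is the TCP and whose axes are the flange's). Camera axes: x right, y up, looking along -z (the intrinsics and any distortion apply to the point x, -y, -z); pixel columns grow to the right and rows downward; lengths in m; the calibration is good to about 2 mm. A picture is of the moment at which its call begins: read the wrist's pose just before it. calibration takes no time and is no camera call.
- ticket.close_job(): hands the job in; it is judged then, once.
Trained networks look in the newest picture that a camera, given by its name, has taken for a name from the list of things; names that differ only in an ending like _2 or _b are one class to them, and where a whole thing is asked for, a point or a joint stands for the part that bears it (a point fixed in the world has none). Each returns a list of dicts, best first, with "p" (0 to 1); they miss things now and then, are a little off and sometimes report something else, mostly with a low value. They report only what shows in the picture. A call takes as long as a camera call. They do not tell look-alikes from the thing itself.
- cams.spot_in(camera, query): "box" ([centre column, centre row, width, height] as shares, 0 to 1, of the picture: columns of its width, rows of its height, round what is visible of it).
- cams.outline_of(camera, query): "mask" (480x640 bool, what is visible of it) and "box" ([centre column, centre row, width, height] as shares, 0 to 1, of the picture: columns of its width, rows of its height, round what is visible of it).
- cams.mark_of(camera, query): "location" ([column, row] as shares, 0 to 1, of the picture: columns of its width, rows of its height: a listed point, or the origin of a listed thing).
The state is a dict: "time_s": time; "q": joint angles; "qvel": joint speeds; "joint_efforts": joint torques, N m; "position": TCP position; "tool_rot": TCP orientation; "ft_force": force on the tool from outside, world axes, zero at the start; "wrist_torque": the same for the moment, N m; "grip_width": finger opening in m; "gripper_force": force on a finger pad.
Only numpy, scipy, OpenCV 4.12 (cv2) and the standard library are available. Lean on these libraries where they do the work, as an engineer would, in place of code of your own. Each camera call takes 0.05 s, during which the arm holds its last target. There are 200 camera calls.

## Task

Feed one dressing stick out of the magazine: push the feeder's sprung slide all the way in, then take the hand away there so that it snaps fully back by itself and the next stick drops; do this stroke only once. Then pick up the stick that came out and lay it down gently, flat on its broad face, on the grey rest between its two end cheeks and not overhanging the rest's sides. Leave the other two sticks in the magazine, and do not move the spirit lamp or the jar.

Things in the scene. Friction and masses are not known exactly. Their poses are not given: they have to be found in the camera images.
- feeder: Stick feeder, fixed: aluminium deck 294 (x) x 124 x 16 high, steel magazine 56 x 119 over its middle, top at z = 68. Origin: underside of deck, mid-magazine; x = direction in which the slide pushes. Three sticks lie stacked in it, length along y, the lowest on the deck (z = 16 to 30); their +x face is at x = 20 or less. The slide pushes only the lowest out, to the outlet at +x.
- outlet (a point): Middle of the fed stick's place on the feeder's deck, at x = 90, y = 0, z = 23 of the feeder (axes alike). After a full stroke the fed stick lies here flat, its centre here within some 10 mm, its length along y. Open above; ribs 6 high stand 55 to either side in y and a lip 6 high 50 ahead in x. The magazine's front is 62 behind.
- push_plate (a point): Middle of the outer (-x) face of the slide's upright black push plate: 66 wide (along the feeder's y), 12 thick (x), z = 18 to 64. The point is at z = 48; with the slide home, at x = -137 of the feeder. It moves along the feeder's +x with the slide; free space behind (-x of) it. Ahead on both sides, guide rails up to z = 31.
- slide (a joint): Slide travel in m: 0 = home (out), 0.095 = fully in, at its stop. A spring returns it: 4 N at home, 9 N fully in, plus a few N of friction and damping (2 N more at 0.1 m/s). Let go, it is home in about half a second. One stroke feeds one stick; a second stroke would feed another.
- stick1_mid (a point): one abrasive dressing stick, a plain grey bar 100 long (its x) x 36 wide (y) x 14 high (z), about 100 g; the point is its centre, half-way up. This is the lowest in the magazine, the one that the slide pushes out.
- stick2_mid (a point): one abrasive dressing stick, a plain grey bar 100 long (its x) x 36 wide (y) x 14 high (z), about 100 g; the point is its centre, half-way up. The second from below; it starts at z = 37 and drops to z = 23 in the feeder's frame when the slide has come home after the stroke.
- stick3_mid (a point): one abrasive dressing stick, a plain grey bar 100 long (its x) x 36 wide (y) x 14 high (z), about 100 g; the point is its centre, half-way up. The top one; it starts at z = 51 and drops to z = 37 in the feeder's frame.
- rest: Stick rest, fixed: a grey block 134 (x) x 66 (y), floor at z = 14, with an upright cheek 8 thick along y at each end, to z = 28; 118 clear between the cheeks, long sides open. Origin: centre of its underside; x = its long axis, the direction in which the stick must lie (either way round).
- lamp: Amber glass spirit lamp, round, 72 across, 82 tall, standing loose between the feeder and the rest; origin at the centre of its underside. Not to be moved.
- jar: Glass jar with a steel cap, 68 across, 85 tall, standing loose near the robot, in the middle; origin at the centre of its underside. Not to be moved.
Things that resemble listed ones, but are neither listed nor needed, are in the scene too. What is shaped like the part that bears stick3_mid but red or turquoise is not meant.

How it is judged (in metres and radians):
On the way, in this order (a step that is already met when the one before it is completed fails the run):
1. the slide is pushed fully in (to within 4 mm of its stop) (value of joint slide above 0.091 m), for 0.05 s.
2. the slide is let go there: it springs back through the middle of its travel (75 to 15 mm) with no finger on it (value of joint slide between 0.015 and 0.075 m and contact force between the fingers and feeder below 0.2 N).
3. the slide is fully home and the other two sticks have dropped down in the magazine, the first left lying on the outlet (value of joint slide below 0.004 m and x of stick1_mid in the frame of feeder above 0.06 m and x of stick2_mid in the frame of feeder between -0.01 and 0.01 m and y of stick2_mid in the frame of feeder between -0.01 and 0.01 m and z of stick2_mid in the frame of feeder between 0.018 and 0.028 m and x of stick3_mid in the frame of feeder between -0.01 and 0.01 m and y of stick3_mid in the frame of feeder between -0.01 and 0.01 m and z of stick3_mid in the frame of feeder between 0.032 and 0.042 m), for 0.2 s.
At the end, for the whole second after the job is handed in: The fed stick lies released and flat on the rest between the cheeks (within 12 mm along, 15 mm across, 3 mm in height, 0.3 rad); the slide is home within 4 mm; the other two sticks are down in the magazine (within 10 mm, height within 5 mm) (x of stick1_mid in the frame of rest between -0.012 and 0.012 m and y of stick1_mid in the frame of rest between -0.015 and 0.015 m and z of stick1_mid in the frame of rest between 0.018 and 0.024 m and angle between the z axis of stick1_mid and the z axis of rest, either way round below 0.1 rad and angle between the x axis of stick1_mid and the x axis of rest, either way round below 0.3 rad and contact force between the fingers and stick1 below 0.1 N and velocity of joint slide below 0.01 m/s and value of joint slide below 0.004 m and x of stick2_mid in the frame of feeder between -0.01 and 0.01 m and y of stick2_mid in the frame of feeder between -0.01 and 0.01 m and z of stick2_mid in the frame of feeder between 0.018 and 0.028 m and x of stick3_mid in the frame of feeder between -0.01 and 0.01 m and y of stick3_mid in the frame of feeder between -0.01 and 0.01 m and z of stick3_mid in the frame of feeder between 0.032 and 0.042 m); the robot touches nothing.
It fails at once if a second stick is fed out (x of any of stick2_mid, stick3_mid in the frame of feeder above 0.03 m).
It fails at once if the stick is thrown or dropped (faster than 0.8 m/s out of the fingers, a fall of some 35 mm) (linear speed of stick1 above 0.8 m/s and contact force between the fingers and stick1 below 0.1 N).
It fails at once if the spirit lamp or the jar is moved by more than 20 mm or tipped (distance of any of lamp, jar from where it was at the start of the episode above 0.02 m or angle between any of lamp, jar's own z axis and vertical above 0.5 rad).
It also fails if it takes over 58 s, if anything falls off the work surface, if the arm or the gripper's body presses on something with over 40 N, if the wrist force passes 120 N, or if a joint passes its speed limit or range.

## Working session

There is one attempt and no reset: what is moved stays moved. The work goes in short steps, Python scripts to look and compute and a tool call to move; the robot and the scene stay as the last step left them, time stands still between calls to the robot, and variables do not carry over. Pictures are saved under pics/ and viewed, at most 10 in all, crops included, and the job is handed in when it is done.

Besides the shell and the picture viewer there is one more tool, called after "Emit:" as a command line: name --argument value ..., lists and objects as JSON in quotes. move_arm: Moves the arm, as the interface text tells. Its arguments: {"type":"object","properties":{"jaw":{"type":"array","items":{"type":"number"}},"dp":{"type":"array","items":{"type":"array","items":{"type":"number"}}},"turn":{"type":"array","items":{"type":"array","items":{"type":"number"}}},"force":{"type":"number"}},"required":["jaw","dp","turn"]}

```bash
ls; mkdir -p pics
cat > h.py <<'E'
import numpy as np, cv2
from rig import observe, cams, ticket
def snap(name):
    s=observe(); im,d=cams.get_image(name); return s,im,d
def cal(name,s=None):
    c=cams.calibration(name); f=240/np.tan(np.radians(c['vertical_fov'])/2)
    if 'view' in c: W=np.linalg.inv(np.array(c['view']))
    else:
        T=np.eye(4);T[:3,:3]=np.array(s['tool_rot']);T[:3,3]=s['position'];W=T@np.array(c['tool_from_camera'])
    return c,f,c['cx'],c['cy'],W
def cloud(name,s,d):
    c,f,cx,cy,W=cal(name,s)
    v,u=np.mgrid[0:480,0:640]
    P=np.stack([(u-cx)/f*d,-(v-cy)/f*d,-d,np.ones_like(d)],-1)
    return (P@W.T)[...,:3]
E
python3 - <<'E'
from h import *
for n in ['top','side']:
    s,im,d=snap(n); cv2.imwrite(f'pics/{n}0.png',im[...,::-1]); np.savez(f'{n}0.npz',im=im,d=d)
    c=cams.calibration(n); print({k:(np.round(v,3).tolist() if k=='view' else v) for k,v in c.items()})
    P=cloud(n,s,d)
    for q in ['feeder','push_plate','outlet','rest','lamp','jar','stick3_mid']:
        for r in cams.mark_of(n,q)[:3]:
            u,v=r['location'][0]*640,r['location'][1]*480
            print(n,q,round(r['p'],2),round(u),round(v),P[min(int(v),479),min(int(u),639)].round(3))
E
```

```text
pics
{'vertical_fov': 55.59833282933442, 'cx': 316.48388522549044, 'cy': 230.21248346622164, 'view': [[0.027, -1.0, -0.008, -0.093], [0.999, 0.027, 0.045, -0.475], [-0.045, -0.009, 0.999, -1.15], [0.0, 0.0, 0.0, 1.0]]}
top feeder 0.93 388 196 [ 0.567 -0.251  0.056]
top feeder 0.73 303 209 [ 0.527 -0.044  0.078]
top feeder 0.68 182 194 [0.563 0.267 0.013]
top push_plate 0.79 447 186 [ 0.592 -0.396  0.062]
top outlet 0.57 356 198 [ 0.562 -0.178  0.015]
top rest 0.64 183 193 [0.564 0.264 0.013]
top rest 0.21 446 186 [ 0.594 -0.39   0.065]
top lamp 0.63 303 208 [ 0.527 -0.044  0.078]
top jar 0.95 288 266 [ 0.39  -0.015  0.084]
top jar 0.51 390 196 [ 0.565 -0.256  0.053]
top stick3_mid 0.94 472 259 [ 0.415 -0.473  0.011]
top stick3_mid 0.92 343 277 [ 0.361 -0.15   0.012]
top stick3_mid 0.72 301 207 [ 0.531 -0.04   0.081]
{'vertical_fov': 42.123019951731024, 'cx': 321.58537706949056, 'cy': 235.8521995793119, 'view': [[0.979, -0.205, 0.022, -0.503], [0.086, 0.501, 0.861, -0.077], [-0.187, -0.841, 0.508, -1.234], [0.0, 0.0, 0.0, 1.0]]}
side feeder 0.64 386 324 [ 0.563 -0.3    0.031]
side feeder 0.16 383 310 [ 0.562 -0.282  0.05 ]
side push_plate 0.78 427 350 [ 0.6   -0.394  0.048]
side outlet 0.87 364 289 [ 0.56  -0.171  0.017]
side rest 0.87 321 189 [0.568 0.265 0.017]
side lamp 0.71 332 254 [ 0.518 -0.071  0.037]
side jar 0.72 259 260 [ 0.376 -0.038  0.017]
side stick3_mid 0.88 287 342 [ 0.39  -0.296  0.014]
side stick3_mid 0.74 387 302 [ 0.57  -0.277  0.061]
side stick3_mid 0.63 323 424 [ 0.413 -0.484  0.017]
```

View pics/top0.png

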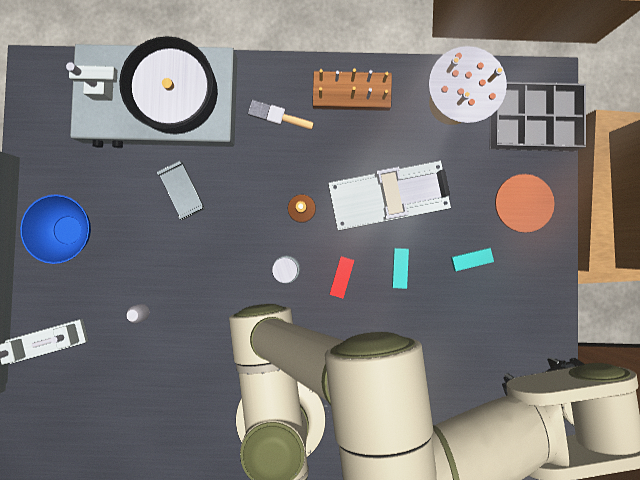

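View pics/side0.png

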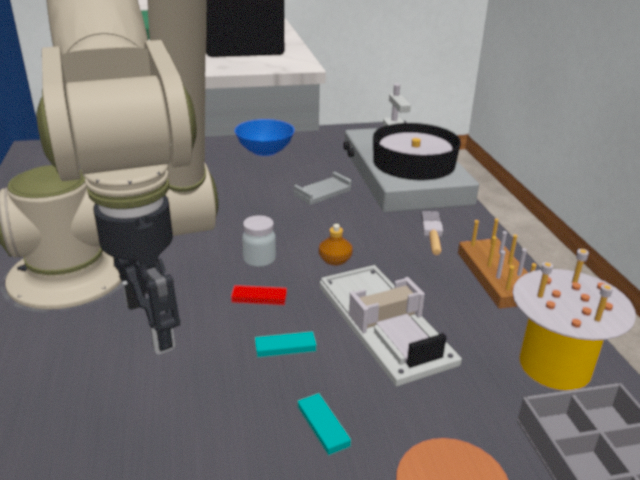

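Top view: feeder deck at (391,195), black push plate at (444,183), outlet near (352,204); lamp (301,207), jar (286,269), rest (180,190). Red (342,277) and turquoise (401,268), (473,259) bars are decoys. Candidates for the stick are those three and the beige-topped stack in the magazine (391,193), which is the right one. Next I'll fit the poses.

Run:
```python
from h import *
z=np.load('top0.npz'); d=z['d']; P=cloud('top',None,d); im=z['im']
print('table z',np.median(P[240:260,150:250,2]))
def rect(c0,c1,r0,r1,zl,zh,name):
    m=np.zeros(d.shape,bool); m[r0:r1,c0:c1]=1; m&=(P[...,2]>zl)&(P[...,2]<zh)
    n,l,st,_=cv2.connectedComponentsWithStats(m.astype(np.uint8)); k=1+st[1:,4].argmax(); m=l==k
    r=cv2.minAreaRect(P[m][:,:2].astype(np.float32)*1000); print(name,r,m.sum(),np.median(P[m][:,2])); return m
rect(325,460,155,235,.008,.09,'deck')
rect(325,460,155,235,.058,.085,'mag')
rect(150,210,155,225,.007,.04,'rest')
rect(285,318,190,225,.02,.1,'lamp')
rect(268,304,252,290,.05,.1,'jar')
for n,zl,zh in [('plate',.045,.075)]:
    m=np.zeros(d.shape,bool); m[155:215,430:460]=1; m&=(P[...,2]>zl)&(P[...,2]<zh); print(n,P[m].mean(0),np.ptp(P[m],axis=0),m.sum())
    rect(430,460,155,215,zl,zh,n)
big=cv2.resize(im[140:300,260:480],None,fx=3,fy=3)[...,::-1]; cv2.imwrite('pics/crop.png',big)
```

```text
table z -0.0010476827538278277
deck ((571.6189575195312, -262.14532470703125), (124.2730712890625, 293.4296875), 12.873831748962402) 5672 0.019299370149051476
mag ((528.2955932617188, -271.9297180175781), (30.119373321533203, 55.74458312988281), 12.736994743347168) 146 0.06649957401110207
rest ((569.4677124023438, 269.828125), (135.34373474121094, 67.33613586425781), 28.034404754638672) 1409 0.01351659497734814
lamp ((530.4514770507812, -40.908485412597656), (68.13294219970703, 68.05965423583984), 1.5160821676254272) 620 0.04065749119995965
jar ((377.8492126464844, -8.02054214477539), (66.51556396484375, 64.32168579101562), 13.080618858337402) 590 0.08327934593417352
plate [ 0.59916434 -0.38831911  0.06026149] [0.0629779  0.02468258 0.02326294] 184
plate ((599.8622436523438, -389.6161193847656), (64.84130859375, 13.755838394165039), 13.508142471313477) 184 0.06192871459809812
```

View pics/crop.png

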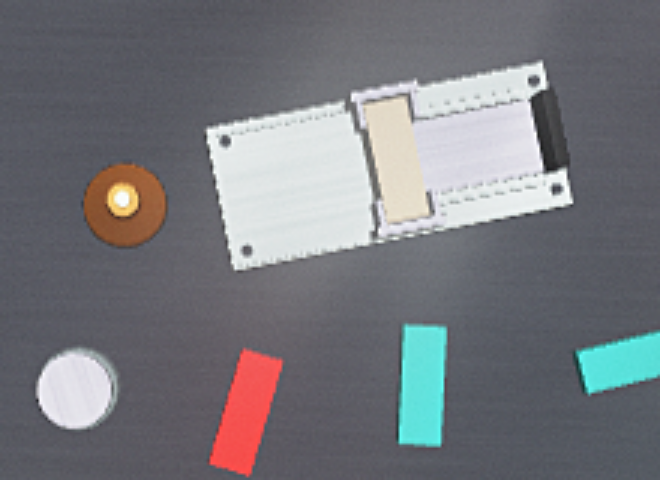

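Crop: the beige stick sits in the magazine (395,160), with the plate at (550,130) and the open outlet deck at (290,190). All fitted sizes match the description. Feeder x axis u = (-0.223, 0.975), centre (0.5716, -0.2621).

```bash
cat >> h.py <<'E'
U=np.array([-.2227,.9749,0]); V=np.array([-.9749,-.2227,0]); C=np.array([.5716,-.2621,0])
def F(x,y,z): return C+U*x+V*y+np.array([0,0,z])
R0=np.array([.5695,.2698,0]); RX=np.array([.8827,.4699,0])
def to(target,xdir):
    "shift in tool axes (cm) and turn (rad) to target with tool down, tool x along +-xdir"
    from scipy.spatial.transform import Rotation as Ro
    s=observe(); T=np.array(s['tool_rot']); xd=np.array(xdir,float)
    for g in (1,-1):
        x=xd*g; z=np.array([0,0,-1.]); D=np.column_stack([x,np.cross(z,x),z])
        print('turn',g,Ro.from_matrix(T.T@D).as_rotvec().round(3))
    d=np.array(target)-s['position']
    print('t',s['time_s'],'pos',np.round(s['position'],4),'dworld',d.round(4),'dtool cm',(T.T@d*100).round(2),'q',np.round(s['q'],1),'F',np.round(s['ft_force'],1))
E
python3 - <<'E'
from h import *
print(np.round(observe()['tool_rot'],3)); print(observe()['time_s'])
to(F(-.170,0,.15),U); to(F(-.170,0,.15),V)
print(F(-.17,0,.042),F(-.053,0,.04),F(.09,0,0.02))
E
```

```text
[[ 0.933  0.36  -0.   ]
 [ 0.36  -0.933  0.   ]
 [-0.    -0.    -1.   ]]
0.8
turn 1 [-0.    -0.    -1.427]
turn -1 [-0.     0.     1.715]
t 0.8 pos [ 0.1982 -0.513   0.2313] dworld [ 0.4112  0.0852 -0.0813] dtool cm [41.43  6.88  8.13] q [-81.2  21.8  74.3  -0.   83.9 -12.3] F [-0.8  0.4  0.4]
turn 1 [-0.    -0.    -2.997]
turn -1 [-0.     0.     0.144]
t 0.8 pos [ 0.1982 -0.513   0.2313] dworld [ 0.4112  0.0852 -0.0813] dtool cm [41.43  6.88  8.13] q [-81.2  21.8  74.3  -0.   83.9 -12.3] F [-0.8  0.4  0.4]
[ 0.609459 -0.427833  0.042   ] [ 0.5834031 -0.3137697  0.04     ] [ 0.551557 -0.174359  0.02    ]
```

Emit:
move_arm --jaw '[0, 0, 0, 0, 0, 0, 0, 0, 0, 0, 0, 0]' --dp '[[3.4, 0.6, 0.3], [3.4, 0.6, 0.3], [3.4, 0.6, 0.3], [3.4, 0.6, 0.3], [3.4, 0.6, 0.3], [3.4, 0.6, 0.3], [3.4, 0.6, 0.3], [3.4, 0.6, 0.3], [3.4, 0.6, 0.3], [3.4, 0.6, 0.3], [3.4, 0.6, 0.3], [3.4, 0.3, 0.3]]' --turn '[[0, 0, 0], [0, 0, 0], [0, 0, 0], [0, 0, 0], [0, 0, 0], [0, 0, 0], [0, 0, 0], [0, 0, 0], [0, 0, 0], [0, 0, 0], [0, 0, 0], [0, 0, 0]]'

```text
time_s: 1.8
position: [0.6053, -0.4299, 0.1949]
tool_rot: [[0.933, 0.36, -0.0], [0.36, -0.933, -0.0], [-0.0, -0.0, -1.0]]
ft_force: [-0.0, -0.9, -0.1]
grip_width: -0.0004
gripper_force: 0.0
```

Emit:
move_arm --jaw '[0, 0, 0, 0, 0, 0, 0, 0, 0, 0, 0, 0]' --dp '[[0, 0, 0.2], [0, 0, 0.2], [0, 0, 0.2], [0, 0, 0.2], [0, 0, 0.2], [0, 0, 0.2], [0, 0, 0.2], [0, 0, 0.2], [0, 0, 0.2], [0, 0, 0.2], [0, 0, 0.2], [0, 0, 0.2]]' --turn '[[0, 0, -0.119], [0, 0, -0.119], [0, 0, -0.119], [0, 0, -0.119], [0, 0, -0.119], [0, 0, -0.119], [0, 0, -0.119], [0, 0, -0.119], [0, 0, -0.119], [0, 0, -0.119], [0, 0, -0.119], [0, 0, -0.119]]'

```text
time_s: 2.8
position: [0.6037, -0.4302, 0.171]
tool_rot: [[-0.23, 0.973, -0.0], [0.973, 0.23, 0.0], [0.0, -0.0, -1.0]]
ft_force: [0.4, -0.1, 1.3]
grip_width: -0.0003
gripper_force: 0.0
```

Run:
```python
from h import *
to(F(-.170,0,.042),U)
s,im,d=snap('side'); cv2.imwrite('pics/s1.png',cv2.resize(im[180:440,250:520],None,fx=2,fy=2)[...,::-1])
```

```text
turn 1 [-0.    -0.     0.007]
turn -1 [ 0.    -0.    -3.134]
t 2.8 pos [ 0.6037 -0.4302  0.171 ] dworld [ 0.0057  0.0024 -0.129 ] dtool cm [ 0.1   0.62 12.9 ] q [-44.6  44.5  42.5   0.   93.  -57.9] F [ 0.4 -0.1  1.3]
```

View pics/s1.png

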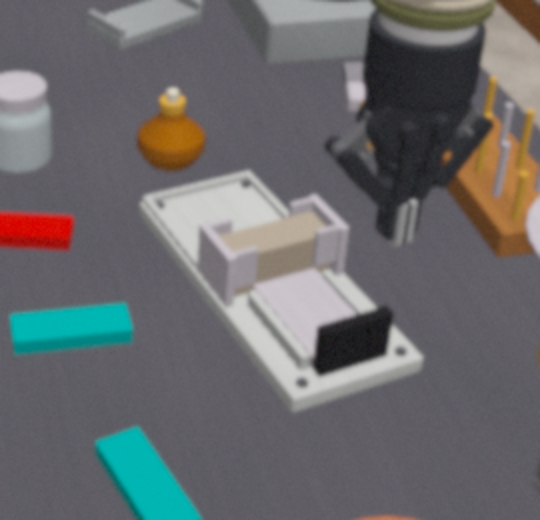

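The picture shows the gripper shut above and behind the push plate (350,340), the lamp at (172,135) and a clear path. Descending.

Emit:
move_arm --jaw '[0, 0, 0, 0, 0, 0, 0, 0]' --dp '[[0.1, 0.2, 1.6], [0, 0.2, 1.6], [0, 0.2, 1.6], [0, 0, 1.6], [0, 0, 1.6], [0, 0, 1.6], [0, 0, 1.6], [0, 0, 1.6]]' --turn '[[0, 0, 0.007], [0, 0, 0], [0, 0, 0], [0, 0, 0], [0, 0, 0], [0, 0, 0], [0, 0, 0], [0, 0, 0]]'

```text
time_s: 3.52
position: [0.6093, -0.428, 0.0425]
tool_rot: [[-0.214, 0.977, -0.0], [0.977, 0.214, 0.0], [0.0, -0.0, -1.0]]
ft_force: [0.8, 0.1, 0.3]
grip_width: 0.0001
gripper_force: 0.0
```

Emit:
move_arm --jaw '[0, 0, 0, 0]' --dp '[[0.6, 0, 0], [0.6, 0, 0], [0.6, 0, 0], [0.4, 0, 0]]' --turn '[[0, 0, 0], [0, 0, 0], [0, 0, 0], [0, 0, 0]]'

```text
time_s: 3.85
position: [0.605, -0.4059, 0.045]
tool_rot: [[-0.217, 0.976, 0.002], [0.976, 0.217, -0.001], [-0.002, 0.001, -1.0]]
ft_force: [1.0, -6.7, -1.0]
grip_width: -0.0
gripper_force: 2.6
```

Run:
```python
from h import *
to(F(-.053,0,.044),U)
```

```text
turn 1 [ 0.001  0.002 -0.006]
turn -1 [ 3.000e-03 -2.000e-03  3.136e+00]
t 3.85 pos [ 0.605  -0.4059  0.045 ] dworld [-0.0216  0.0921 -0.001 ] dtool cm [ 9.46 -0.11  0.08] q [-43.1  48.5  55.3   0.   76.1 -55.7] F [ 1.  -6.7 -1. ]
```

Emit:
move_arm --jaw '[0, 0, 0, 0, 0, 0, 0, 0, 0, 0, 0]' --dp '[[0.83, 0, 0], [0.83, 0, 0], [0.83, 0, 0], [0.83, 0, 0], [0.83, 0, 0], [0.83, 0, 0], [0.83, 0, 0], [0.83, 0, 0], [0.83, 0, 0], [0.83, 0, 0], [0.83, 0, 0]]' --turn '[[0, 0, 0], [0, 0, 0], [0, 0, 0], [0, 0, 0], [0, 0, 0], [0, 0, 0], [0, 0, 0], [0, 0, 0], [0, 0, 0], [0, 0, 0], [0, 0, 0]]'

```text
time_s: 4.77
position: [0.5856, -0.3197, 0.0451]
tool_rot: [[-0.216, 0.976, 0.004], [0.976, 0.216, -0.007], [-0.008, 0.003, -1.0]]
ft_force: [2.4, -11.2, -2.0]
grip_width: -0.0004
gripper_force: 5.9
```

Emit:
move_arm --jaw '[0, 0, 0, 0]' --dp '[[0.2, 0, 0], [0.2, 0, 0], [0.1, 0, 0], [0, 0, 0]]' --turn '[[0, 0, 0], [0, 0, 0], [0, 0, 0], [0, 0, 0]]'

```text
time_s: 5.1
position: [0.5844, -0.3145, 0.045]
tool_rot: [[-0.216, 0.976, 0.004], [0.976, 0.216, -0.006], [-0.006, 0.002, -1.0]]
ft_force: [1.4, -8.6, -1.7]
grip_width: 0.0003
gripper_force: 4.3
```

Run:
```python
from h import *
to(F(-.053,0,.044),U)
```

```text
turn 1 [ 0.002  0.006 -0.006]
turn -1 [ 0.01  -0.004  3.135]
t 5.1 pos [ 0.5844 -0.3145  0.045 ] dworld [-0.001   0.0008 -0.001 ] dtool cm [ 0.1  -0.08  0.1 ] q [-38.4  42.5  68.9  -0.1  68.2 -50.9] F [ 1.4 -8.6 -1.7]
```

Not at the stop yet, since the force is still only the spring's. I'll press on until it rises.

Emit:
move_arm --jaw '[0, 0, 0, 0]' --dp '[[0.2, 0, 0], [0.2, 0, 0], [0.1, 0, 0], [0, 0, 0]]' --turn '[[0, 0, 0], [0, 0, 0], [0, 0, 0], [0, 0, 0]]'

```text
time_s: 5.43
position: [0.5842, -0.3133, 0.0452]
tool_rot: [[-0.216, 0.976, 0.007], [0.976, 0.216, -0.012], [-0.014, 0.004, -1.0]]
ft_force: [6.0, -22.8, -7.5]
grip_width: -0.0001
gripper_force: 11.8
```

At the stop: 23 N and almost no further advance. Relax slightly, then lift fast.

Emit:
move_arm --jaw '[0, 0, 0, 0, 0, 0, 0, 0, 0, 0, 0]' --dp '[[-0.2, 0, 0], [0, 0, -4], [0, 0, -4], [0, 0, -3], [0, 0, 0], [0, 0, 0], [0, 0, 0], [0, 0, 0], [0, 0, 0], [0, 0, 0], [0, 0, 0]]' --turn '[[0, 0, 0], [0, 0, 0], [0, 0, 0], [0, 0, 0], [0, 0, 0], [0, 0, 0], [0, 0, 0], [0, 0, 0], [0, 0, 0], [0, 0, 0], [0, 0, 0]]'

```text
time_s: 6.35
position: [0.5829, -0.3095, 0.1526]
tool_rot: [[-0.217, 0.976, -0.001], [0.976, 0.217, 0.001], [0.001, -0.001, -1.0]]
ft_force: [-1.2, 0.8, 0.8]
grip_width: 0.0002
gripper_force: 0.0
```

Run:
```python
from h import *
to(F(.09,0,.16),V)
s,im,d=snap('side'); cv2.imwrite('pics/s2.png',cv2.resize(im[180:440,250:520],None,fx=2,fy=2)[...,::-1])
```

```text
turn 1 [ 0.000e+00 -1.000e-03 -1.576e+00]
turn -1 [-1.000e-03 -0.000e+00  1.565e+00]
t 6.35 pos [ 0.5829 -0.3095  0.1526] dworld [-0.0313  0.1351  0.0074] dtool cm [13.87 -0.12 -0.72] q [-38.2  36.3  62.1   0.   81.7 -50.8] F [-1.2  0.8  0.8]
```

View pics/s2.png

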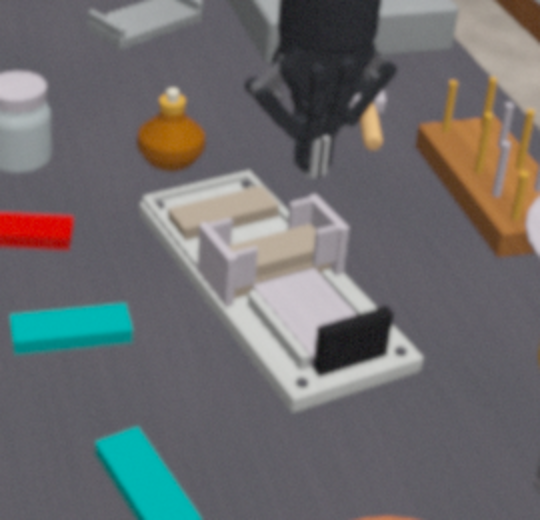

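The slide is home (352,340), the fed stick lies at (225,210), and the remaining two have dropped in the magazine. Move over the outlet and turn.

Emit:
move_arm --jaw '[6, 6, 6, 6, 6, 6, 6, 6, 6, 6, 6, 6]' --dp '[[2.8, 0, -0.4], [2.8, 0, -0.4], [2.8, 0, -0.4], [2.8, 0, -0.4], [2.7, 0, 0], [0, 0, 0], [0, 0, 0], [0, 0, 0], [0, 0, 0], [0, 0, 0], [0, 0, 0], [0, 0, 0]]' --turn '[[0, 0, 0], [0, 0, 0], [0, 0, 0], [0, 0, 0], [0, 0, 0], [0, 0, 0.12], [0, 0, 0.12], [0, 0, 0.12], [0, 0, 0.12], [0, 0, 0.12], [0, 0, 0.12], [0, 0, 0.12]]'

```text
time_s: 7.4
position: [0.5528, -0.1739, 0.1692]
tool_rot: [[0.587, 0.81, -0.0], [0.81, -0.587, 0.0], [-0.0, -0.0, -1.0]]
ft_force: [-0.0, -0.1, 0.4]
grip_width: 0.0599
gripper_force: 0.0
```

Emit:
move_arm --jaw '[6, 6, 6, 6, 6, 6, 6]' --dp '[[0, 0, 0], [0, 0, 0], [0, 0, 0], [0, 0, 0], [0, 0, 0], [0, 0, 0], [0, 0, 0]]' --turn '[[0, 0, 0.12], [0, 0, 0.12], [0, 0, 0.12], [0, 0, 0.12], [0, 0, 0.12], [0, 0, 0.12], [0, 0, 0]]'

```text
time_s: 7.98
position: [0.5528, -0.1739, 0.1692]
tool_rot: [[0.975, 0.224, -0.0], [0.224, -0.975, 0.0], [-0.0, -0.0, -1.0]]
ft_force: [-1.0, -0.5, -0.5]
grip_width: 0.06
gripper_force: 0.0
```

Run:
```python
from h import *
to(F(.09,0,.02),V)
s,im,d=snap('wrist'); P=cloud('wrist',s,d)
cv2.imwrite('pics/w1.png',im[...,::-1])
np.savez('w1.npz',im=im,P=P,d=d)
for r in cams.mark_of('wrist','stick1_mid')[:3]:
    u,v=r['location'][0]*640,r['location'][1]*480; p=P[int(v),int(u)]
    print(r['p'],u,v,p,'feeder',(p-C)@U,(p-C)@V)
fx=(P-C)@U; fy=(P-C)@V
m=(fx>.05)&(fx<.13)&(abs(fy)<.07)&(P[...,2]>.024)&(P[...,2]<.036)&(d>0)
n,l,st,_=cv2.connectedComponentsWithStats(m.astype(np.uint8)); m=l==1+st[1:,4].argmax()
print(cv2.minAreaRect(P[m][:,:2].astype(np.float32)*1000),m.sum(),np.median(P[m][:,2]),'feeder',fx[m].min(),fx[m].max(),fy[m].min(),fy[m].max())
```

```text
turn 1 [-0.    -0.    -3.141]
turn -1 [-0.     0.     0.001]
t 7.9833 pos [ 0.5528 -0.1739  0.1692] dworld [-0.0012 -0.0005 -0.1492] dtool cm [-0.13  0.02 14.92] q [-29.2  27.6  75.4   0.   77.   47.9] F [-1.  -0.5 -0.5]
0.56 320.31999999999994 226.992 [ 0.5571455  -0.17345733  0.03102248] feeder 0.08963675069897477 -0.005649032452707964
((553.470947265625, -174.461181640625), (99.9889144897461, 36.04310607910156), 12.588459014892578) 4799 0.02959794319140341 feeder 0.07132948831617536 0.10760178648118965 -0.05188995346000275 0.04817811126468082
```

View pics/w1.png

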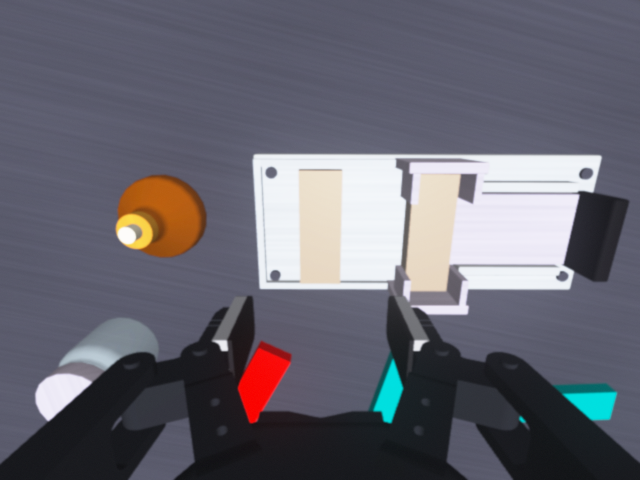

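Wrist view: the fed stick (320,227) lies square on the outlet and measures 100 x 36 with its top at z = 0.030. Magazine (435,235), plate (598,235). The TCP is within 1 mm of its centre, so descend and grip.

Emit:
move_arm --jaw '[6, 6, 6, 6, 6, 6, 6, 6, 6, 6]' --dp '[[0.05, 0.07, 2.2], [0, 0, 2.2], [0, 0, 2.2], [0, 0, 2.2], [0, 0, 2], [0, 0, 1.5], [0, 0, 1.2], [0, 0, 0.8], [0, 0, 0.5], [0, 0, 0]]' --turn '[[0, 0, 0], [0, 0, 0], [0, 0, 0], [0, 0, 0], [0, 0, 0], [0, 0, 0], [0, 0, 0], [0, 0, 0], [0, 0, 0], [0, 0, 0]]'

```text
time_s: 8.92
position: [0.5532, -0.1744, 0.0207]
tool_rot: [[0.973, 0.229, -0.001], [0.229, -0.973, 0.001], [-0.001, -0.001, -1.0]]
ft_force: [0.1, 0.3, 0.3]
grip_width: 0.06
gripper_force: 0.0
```

Emit:
move_arm --jaw '[4.5, 3, 3, 3, 3, 3, 3, 3]' --dp '[[0, 0, 0], [0, 0, 0], [0, 0, 0], [0, 0, 0], [0, 0, 0], [0, 0, 0], [0, 0, 0], [0, 0, 0]]' --turn '[[0, 0, 0], [0, 0, 0], [0, 0, 0], [0, 0, 0], [0, 0, 0], [0, 0, 0], [0, 0, 0], [0, 0, 0]]' --force 40

```text
time_s: 9.58
position: [0.5539, -0.1747, 0.0223]
tool_rot: [[0.974, 0.228, 0.002], [0.228, -0.974, -0.001], [0.001, 0.001, -1.0]]
ft_force: [0.1, 0.5, 5.6]
grip_width: 0.0349
gripper_force: 40.6
```

Emit:
move_arm --jaw '[3, 3, 3, 3, 3, 3, 3, 3, 3]' --dp '[[0, 0, -0.5], [0, 0, -1], [0, 0, -2], [0, 0, -2.5], [0, 0, -2.5], [0, 0, -2.5], [0, 0, -2.5], [0, 0, -1.5], [0, 0, 0]]' --turn '[[0, 0, 0], [0, 0, 0], [0, 0, 0], [0, 0, 0], [0, 0, 0], [0, 0, 0], [0, 0, 0], [0, 0, 0], [0, 0, 0]]'

```text
time_s: 10.33
position: [0.5545, -0.175, 0.1754]
tool_rot: [[0.974, 0.228, 0.006], [0.228, -0.974, -0.003], [0.005, 0.005, -1.0]]
ft_force: [0.5, -0.3, -1.1]
grip_width: 0.035
gripper_force: 40.1
```

Run:
```python
from h import *
to(R0+[0,0,.17],RX)
s,im,d=snap('wrist'); P=cloud('wrist',s,d); T=np.array(s['tool_rot']); L=(P-s['position'])@T
m=(abs(L[...,0])<.08)&(abs(L[...,1])<.017)&(L[...,2]>-.03)&(L[...,2]<.03)&(d>0)
print(m.sum(), L[m].min(0),L[m].max(0),np.median(L[m],axis=0),s['grip_width'])
```

```text
turn 1 [ 0.005 -0.004 -0.259]
turn -1 [-0.006 -0.008  2.882]
t 10.3333 pos [ 0.5545 -0.175   0.1754] dworld [ 0.015   0.4448 -0.0054] dtool cm [ 11.6  -42.96   0.4 ] q [-29.2  27.3  74.8  -0.   77.5  47.7] F [ 0.5 -0.3 -1.1]
16376 [-0.05155473 -0.0169992  -0.02998868] [0.05011287 0.01699636 0.00808896] [ 0.00815066 -0.00043151 -0.00716975] 0.03496102937370807
```

Emit:
move_arm --jaw '[3, 3, 3, 3, 3, 3, 3, 3, 3, 3, 3, 3]' --dp '[[0.5, -2, 0], [1, -3.7, 0], [1, -3.7, 0], [1, -3.7, 0], [1, -3.7, 0], [1, -3.7, 0], [1, -3.7, 0], [1, -3.7, 0], [1, -3.7, 0], [1, -3.7, 0], [1, -3.7, 0], [1, -3.7, 0]]' --turn '[[0, 0, 0], [0, 0, 0], [0, 0, 0], [0, 0, 0], [0, 0, 0], [0, 0, 0], [0, 0, 0], [0, 0, 0], [0, 0, 0], [0, 0, 0], [0, 0, 0], [0, 0, 0]]'

```text
time_s: 11.38
position: [0.5672, 0.2693, 0.1697]
tool_rot: [[0.974, 0.228, -0.003], [0.228, -0.974, -0.001], [-0.003, 0.0, -1.0]]
ft_force: [1.6, -0.6, -0.6]
grip_width: 0.0345
gripper_force: 40.1
```

Emit:
move_arm --jaw '[3, 3, 3, 3, 3, 3]' --dp '[[0, 0, 0], [0, 0, 0], [0, 0, 0], [0, 0, 0], [0, 0, 0], [0, 0, 0]]' --turn '[[0, 0, -0.065], [0, 0, -0.065], [0, 0, -0.065], [0, 0, -0.065], [0, 0, 0], [0, 0, 0]]'

```text
time_s: 11.88
position: [0.5677, 0.2674, 0.1701]
tool_rot: [[0.883, 0.469, -0.002], [0.469, -0.883, -0.001], [-0.002, -0.001, -1.0]]
ft_force: [-0.2, 0.4, -1.0]
grip_width: 0.0346
gripper_force: 40.2
```

Run:
```python
from h import *
s,im,d=snap('wrist'); P=cloud('wrist',s,d); cv2.imwrite('pics/w2.png',im[...,::-1])
rx=(P-R0)@RX; ry=(P-R0)@np.array([-.4699,.8827,0])
m=(abs(rx)<.09)&(abs(ry)<.06)&(P[...,2]>.007)&(P[...,2]<.035)&(d>0)
n,l,st,_=cv2.connectedComponentsWithStats(m.astype(np.uint8)); m=l==1+st[1:,4].argmax()
print(cv2.minAreaRect(P[m][:,:2].astype(np.float32)*1000),m.sum(),'x',rx[m].min(),rx[m].max(),'y',ry[m].min(),ry[m].max(), 'floor',np.median(P[m&(abs(rx)<.05)][:,2]))
to(R0+[0,0,.0205],RX)
```

```text
((608.9379272460938, 289.4419250488281), (50.380767822265625, 66.248779296875), 27.904680252075195) 4565 x 0.018781199287366875 0.06928586103961178 y -0.034346784516675076 0.03188222401498349 floor 0.013532954287499122
turn 1 [-0.     0.002 -0.001]
turn -1 [3.00e-03 1.00e-03 3.14e+00]
t 11.9333 pos [0.5678 0.2674 0.1704] dworld [ 0.0017  0.0024 -0.1499] dtool cm [ 0.29 -0.13 14.99] q [14.4 32.2 66.7  0.  81.1 76.5] F [-0.2 -0.  -1.3]
```

View pics/w2.png

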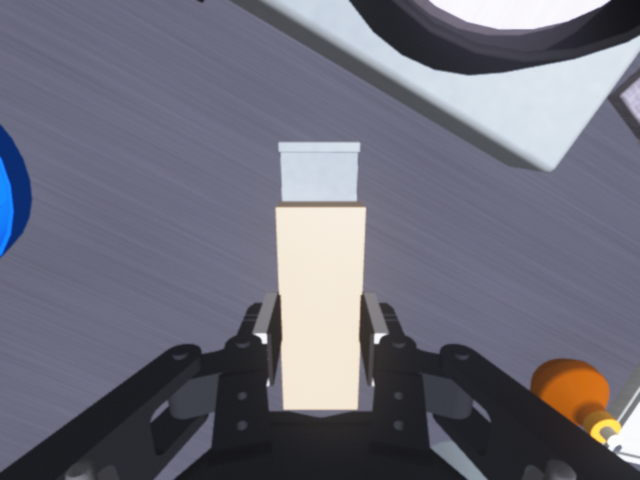

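Wrist view: the stick (320,305) is held square and parallel to the rest (320,175), and its far cheek at (320,147) agrees with the fit to 2 mm. Lower it.

Emit:
move_arm --jaw '[3, 3, 3, 3, 3, 3, 3, 3, 3, 3, 3]' --dp '[[0.2, -0.05, 2], [0.2, 0, 2.2], [0, 0, 2.2], [0, 0, 2.2], [0, 0, 2], [0, 0, 1.4], [0, 0, 1], [0, 0, 0.7], [0, 0, 0.5], [0, 0, 0.3], [0, 0, 0]]' --turn '[[0, 0, 0], [0, 0, 0], [0, 0, 0], [0, 0, 0], [0, 0, 0], [0, 0, 0], [0, 0, 0], [0, 0, 0], [0, 0, 0], [0, 0, 0], [0, 0, 0]]'

```text
time_s: 12.85
position: [0.5715, 0.2698, 0.0263]
tool_rot: [[0.883, 0.47, -0.0], [0.47, -0.883, 0.0], [-0.0, -0.0, -1.0]]
ft_force: [-0.1, 0.1, -0.6]
grip_width: 0.0347
gripper_force: 40.2
```

Emit:
move_arm --jaw '[3, 3, 3, 3, 3]' --dp '[[0, 0, 0.15], [0, 0, 0.1], [0, 0, 0.1], [0, 0, 0], [0, 0, 0]]' --turn '[[0, 0, 0], [0, 0, 0], [0, 0, 0], [0, 0, 0], [0, 0, 0]]'

```text
time_s: 13.27
position: [0.5715, 0.2698, 0.023]
tool_rot: [[0.882, 0.47, 0.0], [0.47, -0.882, 0.0], [0.0, 0.0, -1.0]]
ft_force: [0.0, 0.6, -1.4]
grip_width: 0.0346
gripper_force: 40.2
```

Emit:
move_arm --jaw '[3, 3, 3, 3, 3]' --dp '[[0, 0, 0.1], [0, 0, 0.1], [0, 0, 0.1], [0, 0, 0.05], [0, 0, 0]]' --turn '[[0, 0, 0], [0, 0, 0], [0, 0, 0], [0, 0, 0], [0, 0, 0]]'

```text
time_s: 13.68
position: [0.5715, 0.2699, 0.0203]
tool_rot: [[0.882, 0.471, 0.001], [0.471, -0.882, 0.0], [0.001, 0.0, -1.0]]
ft_force: [-2.7, -1.9, 7.5]
grip_width: 0.0344
gripper_force: 41.0
```

Touched down. Release and lift.

Emit:
move_arm --jaw '[3.8, 4.2, 4.8, 5.2, 5.5, 5.5]' --dp '[[0, 0, 0], [0, 0, 0], [0, 0, 0], [0, 0, 0], [0, 0, 0], [0, 0, 0]]' --turn '[[0, 0, 0], [0, 0, 0], [0, 0, 0], [0, 0, 0], [0, 0, 0], [0, 0, 0]]'

```text
time_s: 14.18
position: [0.5715, 0.2698, 0.0192]
tool_rot: [[0.882, 0.47, -0.0], [0.47, -0.882, -0.0], [-0.0, -0.0, -1.0]]
ft_force: [1.2, 1.1, 0.4]
grip_width: 0.055
gripper_force: 0.0
```

Emit:
move_arm --jaw '[5.5, 5.5, 5.5, 5.5, 5.5, 5.5, 5.5, 5.5, 5.5]' --dp '[[0, 0, -0.5], [0, 0, -1], [0, 0, -2], [0, 0, -3], [0, 0, -3], [0, 0, -3], [0, 0, -2.5], [0, 0, 0], [0, 0, 0]]' --turn '[[0, 0, 0], [0, 0, 0], [0, 0, 0], [0, 0, 0], [0, 0, 0], [0, 0, 0], [0, 0, 0], [0, 0, 0], [0, 0, 0]]'

```text
time_s: 14.93
position: [0.5718, 0.27, 0.1715]
tool_rot: [[0.882, 0.471, 0.004], [0.471, -0.882, 0.001], [0.004, 0.001, -1.0]]
ft_force: [-0.7, 0.3, -1.4]
grip_width: 0.0551
gripper_force: 0.0
```

Run:
```python
from h import *
s,im,d=snap('wrist'); P=cloud('wrist',s,d); cv2.imwrite('pics/w3.png',im[...,::-1])
rx=(P-R0)@RX; ry=(P-R0)@np.array([-.4699,.8827,0])
a=(abs(rx)<.09)&(abs(ry)<.06)&(d>0); z=P[...,2]
beige=(im[...,0].astype(int)-im[...,2]>15)
for n,m in [('all',a&(z>.007)&(z<.035)),('stick',a&(z>.02)&(z<.035)&beige)]:
    k=cv2.connectedComponentsWithStats(m.astype(np.uint8)); m=k[1]==1+k[2][1:,4].argmax()
    print(n,cv2.minAreaRect(P[m][:,:2].astype(np.float32)*1000),'x',rx[m].min(),rx[m].max(),'y',ry[m].min(),ry[m].max(),np.median(z[m]))
print(s['position'],s['ft_force'],s['time_s'])
```

```text
all ((571.8426513671875, 269.86376953125), (134.6651153564453, 66.0857925415039), 27.79487419128418) x -0.06520647097460604 0.06952093506783248 y -0.034351995521456666 0.03219744718301736 0.026635023486108467
stick ((571.8726196289062, 269.272216796875), (99.21392822265625, 34.65848159790039), 27.94231414794922) x -0.047784787770257624 0.051463541591481345 y -0.018983991724673167 0.01575544567547482 0.02755986132425675
[0.57184153 0.26998819 0.17151287] [-0.70341897  0.29541098 -1.36029766] 14.9333
```

View pics/w3.png

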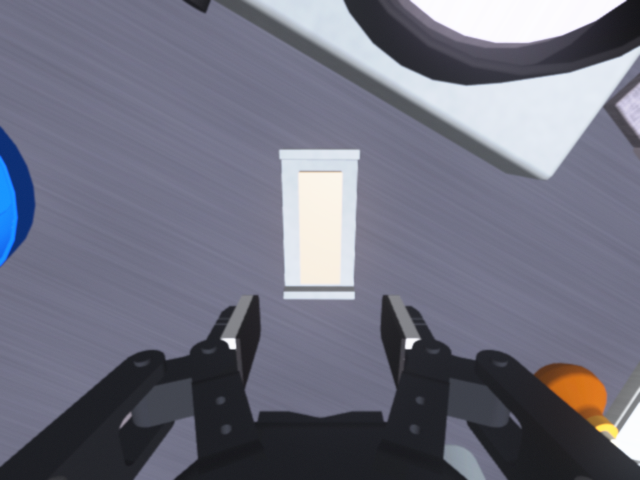

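The stick (320,227) lies flat between the cheeks and is centred on the rest to about 1 mm. The gripper is clear of everything, so I'm handing it in.

```bash
python3 -c "
from rig import ticket
print(ticket.close_job())"
```

```text
the job is handed in; nothing more can be done
None
```

The job is handed in (no verdict came back): one stick was fed with a single stroke, and it now lies flat and released on the rest, centred to about 1 mm; the slide snapped home with the other two sticks still in the magazine, and the lamp and jar were not touched.

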